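# Sort the collet chucks back into their colour-coded pockets

### The job

The tool holders for the next milling job came back from presetting and three of them stand in each other's pockets of the rack. Put every holder into the pocket of the same colour as its ring, fully seated with the flange on the rim, using the black spare pocket to park one on the way and leaving it empty again; don't take out the holder that already stands in its own colour, and don't tip or lay any holder down.

Things in the scene. Friction and masses are not known exactly. Their poses are not given: they have to be found in the camera images.
- holder_red: Steel collet chuck, about 0.45 kg, round, red ring on its flange, holds a slim brass-coloured drill. Origin: centre of flange underside; z up. Below: taper 42 mm wide, 25 mm at 47 mm down, then 15 mm stud to 60 mm down. Above: flange and ring 60 mm wide, 0 to 23 mm; nut 40 mm wide, 23 to 62 mm (grip from above at about 48 mm, fingertips above the ring); cutter to 78 mm.
- holder_blue: Steel collet chuck, about 0.45 kg, round, blue ring on its flange, holds a dark 16 mm end mill. Origin: centre of flange underside; z up. Below: taper 42 mm wide, 25 mm at 47 mm down, then 15 mm stud to 60 mm down. Above: flange and ring 60 mm wide, 0 to 23 mm; nut 40 mm wide, 23 to 62 mm (grip from above at about 48 mm, fingertips above the ring); cutter to 78 mm.
- holder_green: Steel collet chuck, about 0.45 kg, round, green ring on its flange, holds a steel pointed chamfer cutter. Origin: centre of flange underside; z up. Below: taper 42 mm wide, 25 mm at 47 mm down, then 15 mm stud to 60 mm down. Above: flange and ring 60 mm wide, 0 to 23 mm; nut 40 mm wide, 23 to 62 mm (grip from above at about 48 mm, fingertips above the ring); cutter to 78 mm.
- holder_yellow: Steel collet chuck, about 0.45 kg, round, yellow ring on its flange, holds a copper-coloured square driver bit. Origin: centre of flange underside; z up. Below: taper 42 mm wide, 25 mm at 47 mm down, then 15 mm stud to 60 mm down. Above: flange and ring 60 mm wide, 0 to 23 mm; nut 40 mm wide, 23 to 62 mm (grip from above at about 48 mm, fingertips above the ring); cutter to 78 mm.
- pocket_red: Red pocket of the rack, fixed: rim plate 92 (x) by 72 (y) mm, upright 47 mm bore, open below. Origin: bore centre on the rim's top face, 75 mm above the worktop. A seated holder's origin lies here (2.5 mm play). Five pockets in a row along their common y, 76 mm apart, order varies; nothing above rim level within 80 mm in front or behind (x): close fingers along x. Home of the red ring.
- pocket_blue: Blue pocket of the rack, fixed: rim plate 92 (x) by 72 (y) mm, upright 47 mm bore, open below. Origin: bore centre on the rim's top face, 75 mm above the worktop. A seated holder's origin lies here (2.5 mm play). Five pockets in a row along their common y, 76 mm apart, order varies; nothing above rim level within 80 mm in front or behind (x): close fingers along x. Home of the blue ring.
- pocket_green: Green pocket of the rack, fixed: rim plate 92 (x) by 72 (y) mm, upright 47 mm bore, open below. Origin: bore centre on the rim's top face, 75 mm above the worktop. A seated holder's origin lies here (2.5 mm play). Five pockets in a row along their common y, 76 mm apart, order varies; nothing above rim level within 80 mm in front or behind (x): close fingers along x. Home of the green ring.
- pocket_yellow: Yellow pocket of the rack, fixed: rim plate 92 (x) by 72 (y) mm, upright 47 mm bore, open below. Origin: bore centre on the rim's top face, 75 mm above the worktop. A seated holder's origin lies here (2.5 mm play). Five pockets in a row along their common y, 76 mm apart, order varies; nothing above rim level within 80 mm in front or behind (x): close fingers along x. Home of the yellow ring.
- pocket_black: Black spare pocket of the rack, fixed: rim plate 92 (x) by 72 (y) mm, upright 47 mm bore, open below. Origin: bore centre on the rim's top face, 75 mm above the worktop. A seated holder's origin lies here (2.5 mm play). Five pockets in a row along their common y, 76 mm apart, order varies; nothing above rim level within 80 mm in front or behind (x): close fingers along x. Empty at start.

How it is judged:
On the way:
1. one of the misplaced holders is parked, seated, in the black spare pocket (((horizontal distance between holder_red and pocket_black below 0.008 m and z of holder_red in the frame of pocket_black between -0.005 and 0.005 m and angle between holder_red's own z axis and vertical below 0.08 rad) or (horizontal distance between holder_blue and pocket_black below 0.008 m and z of holder_blue in the frame of pocket_black between -0.005 and 0.005 m and angle between holder_blue's own z axis and vertical below 0.08 rad) or (horizontal distance between holder_green and pocket_black below 0.008 m and z of holder_green in the frame of pocket_black between -0.005 and 0.005 m and angle between holder_green's own z axis and vertical below 0.08 rad))), for 0.2 s.
At the end, for the whole second after the job is handed in: Each of the four holders is seated in the pocket of its ring's colour (axes within 8 mm, flange on the rim within 5 mm in height, upright within 0.08 rad), at rest; the black pocket is therefore empty (horizontal distance between holder_red and pocket_red below 0.008 m and z of holder_red in the frame of pocket_red between -0.005 and 0.005 m and angle between each of holder_red, holder_blue, holder_green, holder_yellow's own z axis and vertical below 0.08 rad and horizontal distance between holder_blue and pocket_blue below 0.008 m and z of holder_blue in the frame of pocket_blue between -0.005 and 0.005 m and horizontal distance between holder_green and pocket_green below 0.008 m and z of holder_green in the frame of pocket_green between -0.005 and 0.005 m and horizontal distance between holder_yellow and pocket_yellow below 0.008 m and z of holder_yellow in the frame of pocket_yellow between -0.005 and 0.005 m and linear speed of each of holder_red, holder_blue, holder_green, holder_yellow below 0.03 m/s); the robot touches nothing.
It fails at once if the holder that already stood in its own colour (yellow) is taken out or shoved about (moved more than 15 mm) (distance of holder_yellow from where it was at the start of the episode above 0.015 m).
It fails at once if a holder is tipped over or laid down (leans more than 0.7 rad) (angle between any of holder_red, holder_blue, holder_green, holder_yellow's own z axis and vertical above 0.7 rad).
It also fails if it takes over 83 s, if anything falls off the work surface, if the arm or the gripper's body presses on something with over 40 N, if the wrist force passes 120 N, or if a joint passes its speed limit or range.

### The arm

A 6-joint arm with a two-finger parallel gripper is mounted at the origin on a cart in front of the work surface, level with it; the furniture and walls round the work are solid. World frame = base frame: x ahead of the robot, y to its left, z up, the work surface at z = 0. Lengths are in m, angles in rad, forces in N, time in s.
With the tool pointing down it reaches from about 0.35 to 0.975 m from the base axis. Payload 4.9 kg.
Tool frame: the origin (TCP) lies at the very end of the fingers, on their centre line; the grasp point (between the pads) lies 19 mm behind it (manip.grasp_offset is the distance from the TCP to the grasp point, in m); z points along the fingers, y is the line along which they close (so a half turn about z gives the same grasp; the last joint's range is limited). The gripper opens to 85 mm and grips with 20 to 120 N. Pads are 22 mm wide; open, the fingers measure 114 mm over their backs; the gripper's body (76 mm by 85 mm) begins 54 mm behind the grasp point. The pads swing forward as they close: fully open they stand 13 mm farther back than shut.
Start: joints at [-1.354, 0.053, 1.613, -0, 1.476, -0.119], TCP at [0.206, -0.59, 0.231] pointing down, gripper open.
Joint ranges: [-3.01, 3.01], [-1.01, 2.22], [0.06, 2.58], [-1.02, 4.17], [0.09, 2.62], [-3.14, 3.14]. Speed limits (rad/s): [2.57, 2.57, 3.14, 3.14, 3.14, 3.14].

### API

Orientations are given as a unit quaternion [w, x, y, z].
In Python, from plant import manip, eyes, job_done, models gives the robot as it stands.
- The arm moves only by the tool servo_tool, never from a script. Its argument "motion" is one flat list of numbers, 5 for each row, row after row: the opening, from -1 (shut) to 1 (fully open), then the shift along the tool's x, y, z normalised to -1 to 1, where 1 is 120 mm, then the turn about the tool's z normalised to -1 to 1, where 1 is 45 degrees. A call has 1 to 5 rows; each row is the pose to reach, as a shift and turn from the pose commanded when the call began, along the tool's axes at that moment; what a row does not reach only later rows make up. A row lasts 1/8 s, in which the tool goes at most 62.5 mm and 10.7 degrees, less where a joint would pass 70% of its speed; a pose out of reach is approached as far as the arm can. A call with a number of a shift or a turn outside -1 to 1 is refused whole. A call with a gripper value outside its range is refused whole. The fingers move at their own pace and stop on an object; the grip force is fixed at half the most. Time passes only in rows, so rows that repeat a pose let the fingers close. It gives the time, the measured TCP pose, the force, the opening and the grip force at its end, in the units of the state.
- manip.state(): the state, without advancing time (a new reading comes with each control period).
- eyes.grab_frame(name): name is "side" or "top" or "wrist"; returns (picture, depth): 420x560x3 uint8, red, green, blue; 420x560 float32, m along the optical axis (not along the pixel's ray), 0 where there is no reading.
- eyes.camera_params(name): a dict with "fov_y" (degrees; the focal length in pixels is half the picture's height over the tangent of half this angle, whatever the lens; pixels are square), "cx", "cy" (the principal point, pixels), "D" ([k1, k2, p1, p2, k3] as OpenCV has them; the pictures are not rectified), "pose" (4x4, takes a point from camera to world coordinates); the wrist camera has in their place "T_tool_cam" (4x4, takes a point from camera to tool coordinates, whose origin is the TCP and whose axes are the flange's). Camera axes: x right, y up, looking along -z (the intrinsics and any distortion apply to the point x, -y, -z); pixel columns grow to the right and rows downward; lengths in m; the calibration is good to about 2 mm. A picture is of the moment at which its call begins: read the wrist's pose just before it. camera_params takes no time and is no camera call.
- job_done(): hands the job in; it is judged then, once.
Trained networks look in the newest picture that a camera, given by its name, has taken for a name from the list of things; names that differ only in an ending like _2 or _b are one class to them, and where a whole thing is asked for, a point or a joint stands for the part that bears it (a point fixed in the world has none). Each returns a list of dicts, best first, with "p" (0 to 1); they miss things now and then, are a little off and sometimes report something else, mostly with a low value. They report only what shows in the picture. A call takes as long as a camera call.
- models.regions_of(camera, label): "mask" (420x560 bool, what is visible of it) and "pixel" ([column, row] in pixels, amid what is visible of it).
The state is a dict: "time": time; "joint_pos": joint angles; "joint_vel": joint speeds; "joint_efforts": joint torques, N m; "tool_pos": TCP position; "tool_rot": TCP orientation; "contact_force": force on the tool from outside, world axes, zero at the start; "ft_torque": the same for the moment, N m; "gripper_width": opening from 0.0 (shut) to 1.0 (fully open); "grasp_force": force on a finger pad.
Only numpy, scipy, OpenCV 4.12 (cv2) and the standard library are available. Lean on these libraries where they do the work, as an engineer would, in place of code of your own. Each camera call takes 0.05 s, during which the arm holds its last target. There are 200 camera calls.

## Working session

There is one attempt and no reset: what is moved stays moved. The work goes in short steps, Python scripts to look and compute and a tool call to move; the robot and the scene stay as the last step left them, time stands still between calls to the robot, and variables do not carry over. Pictures are saved under pics/ and viewed, at most 14 in all, crops included, and the job is handed in when it is done.

Besides the shell and the picture viewer there is one more tool, called as a command line: name --argument value ..., lists and objects as JSON in quotes. servo_tool: Moves the arm, as the interface text tells. Its arguments: {"type":"object","properties":{"motion":{"type":"array","items":{"type":"number","minimum":-1,"maximum":1}}},"required":["motion"]}

```bash
mkdir -p pics
cat > h.py <<'E'
import numpy as np, cv2
from plant import manip, eyes, job_done, models
from scipy.spatial.transform import Rotation as R
def cam(name, st=None):
    p=eyes.camera_params(name)
    f=210/np.tan(np.radians(p["fov_y"])/2)
    K=np.array([[f,0,p["cx"]],[0,f,p["cy"]],[0,0,1]])
    if "pose" in p: T=np.array(p["pose"])
    else:
        q=st["tool_rot"]; A=np.eye(4); A[:3,:3]=R.from_quat([q[1],q[2],q[3],q[0]]).as_matrix(); A[:3,3]=st["tool_pos"]
        T=A@np.array(p["T_tool_cam"])
    return K,np.array(p["D"],float),T
def cloud(K,D,T,depth):
    v,u=np.mgrid[:420,:560]
    n=cv2.undistortPoints(np.stack([u,v],-1).reshape(-1,1,2).astype(float),K,D).reshape(420,560,2)
    P=np.stack([n[...,0]*depth,-n[...,1]*depth,-depth],-1)
    return P@T[:3,:3].T+T[:3,3]
def see(name,png=None):
    st=manip.state(); im,d=eyes.grab_frame(name)
    if png: cv2.imwrite("pics/"+png,im[...,::-1])
    return im,d,cloud(*cam(name,st),d)
E
python3 - <<'E'
from h import *
st=manip.state(); print(st)
for n in ("top","side"):
    im,d,W=see(n,n+"0.png")
    for l in ["holder_red","holder_blue","holder_green","holder_yellow","pocket_red","pocket_blue","pocket_green","pocket_yellow","pocket_black"]:
        for r in models.regions_of(n,l)[:2]:
            m=r["mask"]&(d>0); P=W[m]
            print(n,l,round(r["p"],2),np.round(r["pixel"]),m.sum(),np.round(np.median(P,0),3),np.round(P.min(0),3),np.round(P.max(0),3))
E
```

```text
{'time': 0.0, 'joint_pos': array([-1.35397797e+00,  5.33366732e-02,  1.61429587e+00,  7.53058377e-06,
        1.47600919e+00, -1.18976086e-01]), 'joint_vel': array([-0.00037852, -0.00136562,  0.00154192, -0.00029188,  0.00121199,
        0.00172285]), 'joint_efforts': array([ 2.13524768e-04, -3.93682516e+01, -3.70176458e+01,  5.15123781e-05,
        7.19954580e-03,  1.02921396e-05]), 'tool_pos': array([ 0.20583046, -0.58947156,  0.23007442]), 'tool_rot': array([-1.02349895e-03,  9.85937884e-01,  1.67109066e-01, -4.63582005e-05]), 'contact_force': array([-0.03750642, -0.4923064 ,  0.60389611]), 'ft_torque': array([-0.00461955, -0.00762637, -0.03863985]), 'grasp_force': 0.0, 'gripper_width': 1.0018972871961391}
top holder_red 0.73 [227. 256.] 799 [0.506 0.1   0.115] [0.482 0.074 0.075] [0.54  0.133 0.155]
top holder_blue 0.58 [192. 271.] 826 [0.481 0.17  0.118] [0.457 0.146 0.073] [0.515 0.207 0.157]
top holder_green 0.7 [300. 225.] 767 [ 0.55  -0.038  0.119] [ 0.527 -0.069  0.077] [ 0.592 -0.011  0.157]
top holder_yellow 0.97 [265. 242.] 751 [0.527 0.03  0.123] [0.505 0.002 0.076] [0.
[... 1264 characters left out ...]
79. 189.] 695 [ 0.559 -0.025  0.116] [ 0.527 -0.094  0.074] [0.587 0.032 0.153]
side pocket_blue 0.88 [287. 261.] 529 [0.537 0.119 0.075] [0.458 0.063 0.067] [0.56  0.155 0.078]
side pocket_blue 0.68 [262. 179.] 562 [ 0.598 -0.118  0.075] [ 0.525 -0.243 -0.002] [ 0.634 -0.036  0.152]
side pocket_green 0.67 [312. 303.] 1141 [0.491 0.197 0.074] [ 0.428  0.066 -0.004] [0.54  0.228 0.098]
side pocket_yellow 0.59 [275. 229.] 514 [0.561 0.043 0.075] [ 0.478 -0.079 -0.003] [0.588 0.111 0.138]
side pocket_black 0.67 [262. 181.] 522 [ 0.599 -0.121  0.075] [ 0.525 -0.249 -0.002] [ 0.631 -0.062  0.08 ]
side pocket_black 0.67 [276. 232.] 563 [0.557 0.045 0.075] [ 0.476 -0.101 -0.003] [0.588 0.111 0.138]
```

```bash
python3 - <<'E'
from h import *
from scipy.optimize import least_squares
A=[]
for n in ("top","side"):
    im,d,W=see(n); P=W[d>0]; 
    P=P[(P[:,0]>.38)&(P[:,0]<.72)&(abs(P[:,1])<.3)]
    rim=P[(abs(P[:,2]-.075)<.006)]
    # keep dense
    r=cv2.minAreaRect(rim[:,:2].astype(np.float32)*1000); print(n,"rim",len(rim),r, np.median(rim[:,2]))
    for nm,c in dict(blue=(.487,.178),red=(.511,.105),yellow=(.535,.032),green=(.558,-.04)).items():
        q=P[(np.hypot(P[:,0]-c[0],P[:,1]-c[1])<.045)]
        nut=q[(q[:,2]>.104)&(q[:,2]<.134)]
        f=lambda x:np.hypot(nut[:,0]-x[0],nut[:,1]-x[1])-.02
        s=least_squares(f,c,loss="soft_l1",f_scale=.001)
        fl=q[(q[:,2]>.078)&(q[:,2]<.094)]
        g=lambda x:np.hypot(fl[:,0]-x[0],fl[:,1]-x[1])-.03
        s2=least_squares(g,c,loss="soft_l1",f_scale=.001)
        top=q[(q[:,2]>.134)&(q[:,2]<.141)]
        rt=cv2.minEnclosingCircle(top[:,:2].astype(np.float32)) if len(top)>5 else 0
        print(nm,len(nut),s.x.round(4),len(fl),s2.x.round(4),len(top),rt,np.median(top[:,2]))
    A.append(rim)
E
python3 - <<'E'
import cv2
cv2.imwrite('pics/t1.png',cv2.resize(cv2.imread('pics/top0.png')[170:330,150:390],None,fx=3.2,fy=3.2))
E
```

```text
top rim 5230 ((534.0316162109375, 32.30128479003906), (93.18565368652344, 396.0118408203125), 17.867307662963867) 0.07590380258386303
blue 85 [0.4872 0.1773] 139 [0.4876 0.1769] 266 ((0.4864182472229004, 0.1774834841489792), 0.020282765850424767) 0.1373650506708443
red 72 [0.5118 0.1039] 152 [0.5117 0.1037] 306 ((0.510773241519928, 0.10359689593315125), 0.020408108830451965) 0.1376410699090963
yellow 66 [0.5346 0.0312] 152 [0.535  0.0311] 296 ((0.5340409874916077, 0.0308829452842474), 0.019785331562161446) 0.13765206082189563
green 75 [ 0.5578 -0.0406] 133 [ 0.5578 -0.0403] 263 ((0.5569567680358887, -0.04018580541014671), 0.020366786047816277) 0.13738533192595037
side rim 3275 ((532.5432739257812, 34.132843017578125), (93.90870666503906, 396.0007019042969), 17.76612663269043) 0.0752284893828783
blue 328 [0.4865 0.1778] 239 [0.4866 0.1778] 249 ((0.4865851402282715, 0.17993593215942383), 0.020018337294459343) 0.13701458602978378
red 292 [0.5102 0.1041] 116 [0.5089 0.1044] 232 ((0.5107021331787109, 0.10690917819738388), 0.019441993907094002) 0.1371757824517162
yellow 271 [0.5322 0.0318] 100 [0.5321 0.0321] 197 ((0.5324674844741821, 0.03468130901455879), 0.01966402865946293) 0.13730229967538177
green 249 [ 0.5553 -0.04  ] 86 [ 0.555  -0.0407] 156 ((0.5552815198898315, -0.037079792469739914), 0.02034875378012657) 0.13732212091817692
```

View pics/t1.png

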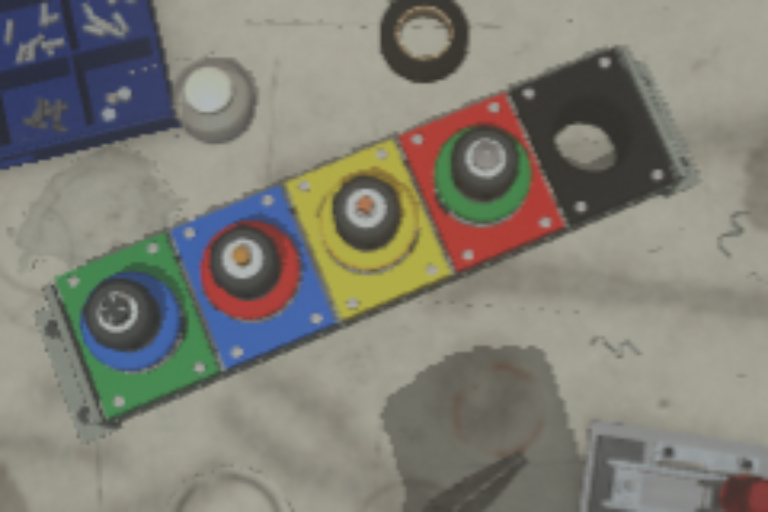

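View pics/side0.png

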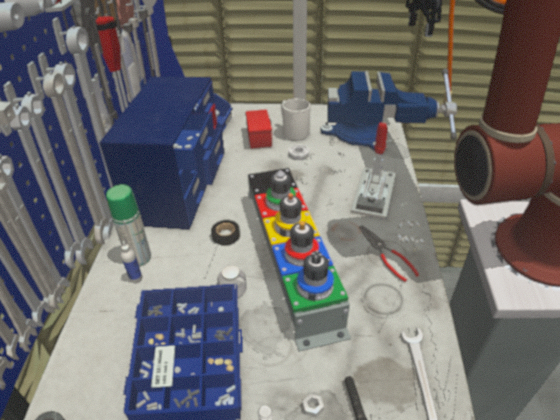

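The rack is tilted about 17.8°. From the left, the green pocket holds blue, the blue pocket holds red, yellow holds yellow, the red pocket holds green, and black (crop ~585,145) is empty. I'll check the corridor the arm will travel through and set up the move calculation.

```bash
cat >> h.py <<'E'
C=np.array([.5333,.0325]); th=np.radians(17.8); s=.076*np.array([np.sin(th),-np.cos(th)])
PK={n:C+k*s for n,k in zip(["green","blue","yellow","red","black"],[-2,-1,0,1,2])}
def go(target,yaw=True):
    "normalised tool-axis shift and turn to world TCP target with tool y along rack x"
    st=manip.state(); q=st["tool_rot"]; M=R.from_quat([q[1],q[2],q[3],q[0]]).as_matrix()
    d=M.T@(np.array(target)-st["tool_pos"])
    y=M[:,1]; a=th-np.arctan2(y[1],y[0]); a=(a+np.pi/2)%np.pi-np.pi/2
    print("t",round(st["time"],2),"tcp",st["tool_pos"].round(4),"tilt",np.degrees(np.arccos(-M[2,2])).round(2),"w",round(st["gripper_width"],3),"F",round(st["grasp_force"],1),"cf",st["contact_force"].round(1))
    print("shift/120mm",(d/.12).round(3),"turn/45deg",round(-np.degrees(a)/45,3))
E
python3 - <<'E'
from h import *
P=[]
for n in ("top","side"):
    im,d,W=see(n); P.append(W[d>0])
P=np.vstack(P)
for x in np.arange(.1,.8,.1):
    print(round(x,1),[round(float(P[(abs(P[:,0]-x)<.05)&(abs(P[:,1]-y)<.05)][:,2].max(initial=-1)),2) for y in np.arange(-.7,.3,.1)])
print(PK); go([*PK["red"],.27])
E
```

```text
0.1 [0.31, 0.15, 0.15, 0.1, -0.82, 0.0, 0.02, 0.31, 0.31, 0.0]
0.2 [0.31, 0.34, 0.35, 0.12, 0.0, 0.01, 0.01, 0.51, 0.52, 0.0]
0.3 [0.29, 0.0, 0.16, 0.16, 0.02, 0.19, 0.14, 0.27, 0.01, 0.01]
0.4 [0.29, 0.0, 0.16, 0.16, 0.01, 0.19, 0.15, 0.01, 0.08, 0.08]
0.5 [0.29, 0.01, 0.13, 0.13, 0.02, 0.08, 0.14, 0.15, 0.16, 0.16]
0.6 [0.29, 0.02, 0.09, 0.09, 0.06, 0.08, 0.14, 0.16, 0.1, 0.05]
0.7 [0.29, 0.01, 0.06, 0.06, 0.22, 0.22, 0.22, 0.21, 0.05, 0.05]
{'green': array([0.48683431, 0.17722367]), 'blue': array([0.51006716, 0.10486183]), 'yellow': array([0.5333, 0.0325]), 'red': array([ 0.55653284, -0.03986183]), 'black': array([ 0.57976569, -0.11222367])}
t 1.2 tcp [ 0.2059 -0.5901  0.2313] tilt 0.0 w 0.999 F 0.0 cf [ 0.2  0.2 -0.9]
shift/120mm [ 4.269 -3.366 -0.323] turn/45deg -1.968
```

servo_tool --motion '[1,0,0,-0.4,0,1,0.2,-0.15,-0.8,0,1,0.5,-0.4,-0.8,0,1,1,-0.8,-0.8,0,1,1,-0.8,-0.8,0]'

```text
time: 1.82
tool_pos: [0.289, -0.4577, 0.3279]
tool_rot: [0.001, 0.986, 0.169, 0.0]
contact_force: [-0.8, -1.0, -0.2]
gripper_width: 1.006
grasp_force: 0.0
```

servo_tool --motion '[1,0.35,-0.28,0,0,1,0.7,-0.55,0,0,1,1,-0.8,0,0,1,1,-0.8,0,0]'

```text
time: 2.33
tool_pos: [0.3703, -0.3283, 0.3276]
tool_rot: [0.0, 0.986, 0.169, 0.0]
contact_force: [0.0, 0.4, 0.3]
gripper_width: 0.998
grasp_force: 0.0
```

servo_tool --motion '[1,0.35,-0.28,0,-0.2,1,0.7,-0.55,0,-0.4,1,1,-0.8,0,-0.6,1,1,-0.8,0,-0.8,1,1,-0.8,0,-1]'

```text
time: 2.95
tool_pos: [0.4511, -0.2003, 0.3271]
tool_rot: [0.0, 0.846, 0.534, -0.0]
contact_force: [0.5, 0.2, 0.1]
gripper_width: 1.002
grasp_force: 0.0
```

```bash
python3 -c "
from h import *
go([*PK['red'],.27])"
```

```text
t 2.95 tcp [ 0.4511 -0.2003  0.3271] tilt 0.05 w 1.002 F 0.0 cf [0.5 0.2 0.1]
shift/120mm [1.586 0.219 0.475] turn/45deg -0.961
```

servo_tool --motion '[1,0.35,0.05,0.1,-0.2,1,0.7,0.1,0.2,-0.4,1,1,0.15,0.4,-0.6,1,1,0.2,0.45,-0.8,1,1,0.22,0.475,-0.96]'

```text
time: 3.58
tool_pos: [0.5271, -0.104, 0.2691]
tool_rot: [-0.001, 0.59, 0.807, -0.001]
contact_force: [0.1, -0.5, 0.2]
gripper_width: 0.998
grasp_force: 0.0
```

```bash
python3 -c "
from h import *
go([*PK['red'],.27])
st=manip.state();im,d,W=see('wrist','w1.png')
go([*PK['red'],.27])"
```

```text
t 3.58 tcp [ 0.5271 -0.104   0.2691] tilt 0.11 w 0.998 F 0.0 cf [ 0.1 -0.5  0.2]
shift/120mm [ 0.435  0.396 -0.008] turn/45deg -0.003
t 3.62 tcp [ 0.527  -0.1042  0.2689] tilt 0.11 w 0.996 F 0.0 cf [-1.2 -0.1 -0.9]
shift/120mm [ 0.436  0.398 -0.01 ] turn/45deg -0.001
```

View pics/w1.png

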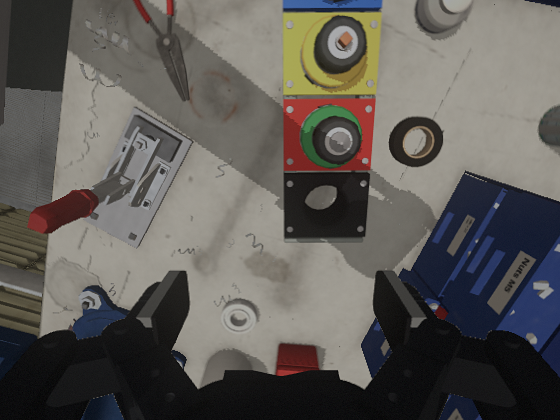

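```bash
cat >> h.py <<'E'
from scipy.optimize import least_squares
def holders(cams=("wrist",),names=None,z0=0.):
    for n in cams:
        im,d,W=see(n); P=W[d>0]
        for nm,c in PK.items():
            q=P[np.hypot(P[:,0]-c[0],P[:,1]-c[1])<.045]; o=[n,nm]
            for a,b,r in ((.104,.134,.02),(.078,.094,.03)):
                f_=q[(q[:,2]>a)&(q[:,2]<b)]
                if len(f_)<25: continue
                x=least_squares(lambda x:np.hypot(f_[:,0]-x[0],f_[:,1]-x[1])-r,c,loss="soft_l1",f_scale=.001).x
                o+=[len(f_),((x-c)*1000).round(1)]
            t=q[(q[:,2]>.13)&(q[:,2]<.145)]; r_=q[(q[:,2]>.068)&(q[:,2]<.0785)]
            if len(t): o+=["nut top",np.median(t[:,2]).round(4)]
            if len(r_): o+=["rim",np.median(r_[:,2]).round(4)]
            print(*o)
E
python3 - <<'E'
from h import *
holders(("wrist","top","side"))
im,d,W=see("wrist"); P=W[d>0]
r=P[(abs(P[:,2]-.075)<.005)&(abs(P[:,0]-.56)<.12)&(P[:,1]<.06)&(P[:,1]>-.2)]
b=np.array([np.cos(th),np.sin(th)]); u=s/.076
k=(r[:,:2]-PK["black"]); a1=k@b; a2=k@u
print("black edges across",np.percentile(a1,[.5,99.5])*1000,"along",np.percentile(a2,99.5)*1000)
E
```

```text
wrist green
wrist blue rim 0.0756
wrist yellow 323 [1.7 0.3] 157 [1.1 0.9] nut top 0.1376 rim 0.0757
wrist red 180 [1.2 0.9] 98 [1.3 1. ] nut top 0.1374 rim 0.0757
wrist black rim 0.0757
top green 77 [0.4 0.1] 140 [ 0.7 -0.2] nut top 0.1371 rim 0.0756
top blue 70 [ 1.7 -0.6] 133 [ 1.9 -0.9] nut top 0.1376 rim 0.0758
top yellow 67 [ 1.4 -1.4] 134 [ 1.2 -0.8] nut top 0.1374 rim 0.0758
top red 76 [ 1.5 -0.7] 103 [1.7 0.9] nut top 0.1374 rim 0.0757
top black 30 [-9.4  3.5] rim 0.0756
side green 327 [-0.3  0.6] 235 [-0.3  0.5] nut top 0.1367 rim 0.0748
side blue 285 [-0.  -0.6] 124 [-1.3 -0.5] nut top 0.1369 rim 0.0754
side yellow 268 [-1.  -0.6] 100 [-1.4  0. ] nut top 0.1368 rim 0.0754
side red 252 [-1.2 -0.1] 85 [-1.9 -0.6] nut top 0.1368 rim 0.0757
side black rim 0.0756
black edges across [-44.59472383  47.22858113] along 41.85685084926373
```

```bash
sed -i 's/\[.5333,.0325\]/[.534,.0328]/' h.py; python3 -c "
from h import *
go([*PK['red'],.106])"
```

```text
t 3.83 tcp [ 0.5269 -0.1038  0.2705] tilt 0.02 w 0.997 F 0.0 cf [-0.9 -0.2 -0.2]
shift/120mm [0.437 0.4   1.37 ] turn/45deg -0.012
```

servo_tool --motion '[1,0.22,0.2,0,0,1,0.437,0.4,0,0,1,0.437,0.4,0.4,0,1,0.437,0.4,0.8,0,1,0.437,0.4,0.8,0]'

```text
time: 4.45
tool_pos: [0.554, -0.0382, 0.1699]
tool_rot: [-0.004, 0.592, 0.806, -0.002]
contact_force: [0.6, -0.3, 0.9]
gripper_width: 1.002
grasp_force: 0.0
```

```bash
python3 -c "
from h import *
go([*PK['red'],.106])"
```

```text
t 4.45 tcp [ 0.554  -0.0382  0.1699] tilt 0.52 w 1.002 F 0.0 cf [ 0.6 -0.3  0.9]
shift/120mm [-0.021  0.027  0.532] turn/45deg -0.01
```

servo_tool --motion '[1,0,0.01,0.25,0,1,0,0.01,0.5,0,1,0,0.01,0.53,0,1,0,0.01,0.53,0]'

```text
time: 4.95
tool_pos: [0.5595, -0.0386, 0.1131]
tool_rot: [0.001, 0.592, 0.806, 0.001]
contact_force: [0.3, 0.1, -0.6]
gripper_width: 1.0
grasp_force: 0.0
```

```bash
python3 -c "
from h import *
go([*PK['red'],.106])"
```

```text
t 4.95 tcp [ 0.5595 -0.0386  0.1131] tilt 0.18 w 1.0 F 0.0 cf [ 0.3  0.1 -0.6]
shift/120mm [-0.002 -0.02   0.059] turn/45deg -0.009
```

servo_tool --motion '[1,0,-0.02,0.0,0,1,0,-0.02,0.0,0]'

```text
time: 5.2
tool_pos: [0.5565, -0.0391, 0.1122]
tool_rot: [0.001, 0.592, 0.806, 0.0]
contact_force: [-0.1, -0.8, -0.4]
gripper_width: 1.006
grasp_force: 0.0
```

```bash
python3 -c "
from h import *
go([*PK['red'],.106])"
```

```text
t 5.2 tcp [ 0.5565 -0.0391  0.1122] tilt 0.13 w 1.006 F 0.0 cf [-0.1 -0.8 -0.4]
shift/120mm [-0.005  0.005  0.052] turn/45deg -0.008
```

servo_tool --motion '[1,0,0,0.05,0,0,0,0,0.05,0,-1,0,0,0.05,0,-1,0,0,0.05,0,-1,0,0,0.05,0]'

```text
time: 5.82
tool_pos: [0.5562, -0.0389, 0.105]
tool_rot: [0.0, 0.592, 0.806, 0.0]
contact_force: [0.5, -0.2, 1.2]
gripper_width: 0.453
grasp_force: 60.8
```

servo_tool --motion '[-1,0,0,0,0,-1,0,0,0,0,-1,0,0,0,0]'

```text
time: 6.2
tool_pos: [0.5561, -0.0389, 0.105]
tool_rot: [0.0, 0.592, 0.806, 0.0]
contact_force: [0.9, 0.7, 1.6]
gripper_width: 0.452
grasp_force: 60.8
```

```bash
python3 -c "
from h import *
go([*PK['red'],.106])"
```

```text
t 6.2 tcp [ 0.5561 -0.0389  0.105 ] tilt 0.05 w 0.452 F 60.8 cf [0.9 0.7 1.6]
shift/120mm [-0.008  0.007 -0.008] turn/45deg -0.008
```

servo_tool --motion '[-1,0,0,-0.2,0,-1,0,0,-0.5,0,-1,0,0,-0.85,0,-1,-0.3,0,-0.85,0,-1,-0.63,0,-0.85,0]'

```text
time: 6.82
tool_pos: [0.5779, -0.1112, 0.206]
tool_rot: [-0.001, 0.591, 0.807, -0.0]
contact_force: [0.4, 0.3, -4.2]
gripper_width: 0.453
grasp_force: 61.9
```

servo_tool --motion '[-1,0,0,0,0,-1,0,0,0,0,-1,0,0,0,0]'

```text
time: 7.2
tool_pos: [0.5778, -0.11, 0.2059]
tool_rot: [-0.001, 0.591, 0.806, -0.0]
contact_force: [-0.8, -0.5, -3.3]
gripper_width: 0.453
grasp_force: 61.7
```

```bash
python3 -c "
from h import *
go([*PK['black'],.106])"
```

```text
t 7.2 tcp [ 0.5778 -0.11    0.2059] tilt 0.1 w 0.453 F 61.7 cf [-0.8 -0.5 -3.3]
shift/120mm [-0.023  0.017  0.832] turn/45deg -0.007
```

servo_tool --motion '[-1,-0.02,0.015,0.1,0,-1,-0.02,0.015,0.3,0,-1,-0.02,0.015,0.5,0,-1,-0.02,0.015,0.7,0,-1,-0.02,0.015,0.78,0]'

```text
time: 7.82
tool_pos: [0.5794, -0.1119, 0.1103]
tool_rot: [-0.002, 0.592, 0.806, -0.001]
contact_force: [0.5, 0.4, -2.5]
gripper_width: 0.446
grasp_force: 61.7
```

```bash
python3 -c "
from h import *
go([*PK['black'],.105])"
```

```text
t 7.83 tcp [ 0.5794 -0.1119  0.1103] tilt 0.24 w 0.446 F 61.7 cf [ 0.5  0.4 -2.5]
shift/120mm [-0.003  0.009  0.044] turn/45deg -0.007
```

servo_tool --motion '[-1,0,0,0.04,0,-1,0,0,0.04,0,0,0,0,0.04,0,1,0,0,0.04,0,1,0,0,0.04,0]'

```text
time: 8.45
tool_pos: [0.5816, -0.113, 0.1095]
tool_rot: [0.001, 0.592, 0.806, 0.0]
contact_force: [-0.7, -0.8, 1.2]
gripper_width: 0.904
grasp_force: 0.0
```

servo_tool --motion '[1,0,0,0,0,1,0,0,-0.2,0,1,0,0,-0.6,0,1,0,0,-1,0,1,0,0,-1,0]'

```text
time: 9.07
tool_pos: [0.5836, -0.1136, 0.2346]
tool_rot: [0.005, 0.592, 0.806, 0.002]
contact_force: [-0.5, 0.1, -0.3]
gripper_width: 1.001
grasp_force: 0.0
```

```bash
python3 -c "
from h import *
go([*PK['blue'],.22])
holders(('top','side'))"
```

```text
t 9.07 tcp [ 0.5836 -0.1136  0.2346] tilt 0.6 w 1.001 F 0.0 cf [-0.5  0.1 -0.3]
shift/120mm [ 1.922 -0.034  0.11 ] turn/45deg -0.008
top green 78 [-0.3 -0.4] 141 [ 0.  -0.5] nut top 0.1372 rim 0.0756
top blue 66 [ 1.  -1.3] 128 [ 1.  -1.2] nut top 0.1372 rim 0.0758
top yellow 65 [ 0.5 -1.6] 151 [ 0.8 -1.9] nut top 0.1376 rim 0.0758
top red 82 [2.  6.9] rim 0.0757
top black
side green 323 [-1.   0.3] 232 [-1.   0.3] nut top 0.1367 rim 0.0747
side blue 291 [-0.5 -1. ] 122 [-1.9 -0.8] nut top 0.1369 rim 0.0753
side yellow 268 [-1.7 -0.9] 95 [-2.1 -0.5] nut top 0.1369 rim 0.0755
side red rim 0.0753
side black 225 [-0.5 -2.3] 182 [-0.9 -2.3] nut top 0.1372 rim 0.0756
```

servo_tool --motion '[1,0.3,0,0,0,1,0.7,0,0,0,1,1,0,0,0]'

```text
time: 9.55
tool_pos: [0.5432, 0.0032, 0.2256]
tool_rot: [-0.002, 0.592, 0.806, -0.001]
contact_force: [0.3, 0.1, 0.0]
gripper_width: 0.999
grasp_force: 0.0
```

servo_tool --motion '[1,0.4,0,0,0,1,0.8,0,0,0,1,0.92,-0.02,0,0,1,0.92,-0.02,0,0,1,0.92,-0.02,0,0]'

```text
time: 10.18
tool_pos: [0.5097, 0.1053, 0.2276]
tool_rot: [-0.0, 0.592, 0.806, -0.001]
contact_force: [-0.4, -0.1, -0.2]
gripper_width: 1.002
grasp_force: 0.0
```

```bash
python3 -c "
from h import *
go([*PK['blue'],.106])"
```

```text
t 10.18 tcp [0.5097 0.1053 0.2276] tilt 0.06 w 1.002 F 0.0 cf [-0.4 -0.1 -0.2]
shift/120mm [-0.004  0.01   1.013] turn/45deg -0.009
```

servo_tool --motion '[1,0,0.01,0.3,0,1,0,0.01,0.6,0,1,0,0.01,0.9,0,1,0,0.01,1,0,1,0,0.01,1,0]'

```text
time: 10.8
tool_pos: [0.5106, 0.1059, 0.1079]
tool_rot: [-0.0, 0.592, 0.806, -0.001]
contact_force: [-0.5, -0.3, 0.1]
gripper_width: 1.001
grasp_force: 0.0
```

servo_tool --motion '[1,0,0,0,0,0,0,0,0,0,-1,0,0,0,0,-1,0,0,0,0,-1,0,0,0,0]'

```text
time: 11.42
tool_pos: [0.5108, 0.1067, 0.1092]
tool_rot: [0.0, 0.592, 0.806, 0.0]
contact_force: [-2.4, -1.3, 5.5]
gripper_width: 0.448
grasp_force: 60.7
```

servo_tool --motion '[-1,0,0,0,0,-1,0,0,0,0,-1,0,0,0,0]'

```text
time: 11.8
tool_pos: [0.5109, 0.1067, 0.1093]
tool_rot: [0.0, 0.592, 0.806, 0.0]
contact_force: [-3.4, -0.6, 5.5]
gripper_width: 0.45
grasp_force: 60.7
```

```bash
python3 -c "
from h import *
go([*PK['blue'],.106])"
```

```text
t 11.8 tcp [0.5109 0.1067 0.1093] tilt 0.02 w 0.45 F 60.7 cf [-3.4 -0.6  5.5]
shift/120mm [-0.012 -0.005  0.027] turn/45deg -0.008
```

servo_tool --motion '[-1,0,0,-0.2,0,-1,0,0,-0.5,0,-1,0,0,-0.9,0,-1,0,0,-1,0,-1,0,0,-1,0]'

```text
time: 12.42
tool_pos: [0.5104, 0.1067, 0.2273]
tool_rot: [-0.0, 0.592, 0.806, -0.0]
contact_force: [-0.3, 0.4, -5.4]
gripper_width: 0.452
grasp_force: 61.9
```

servo_tool --motion '[-1,0,0,-0.4,0,-1,0,0,-0.4,0,-1,-0.3,0,-0.4,0,-1,-0.6,0,-0.4,0,-1,-0.8,0,-0.4,0]'

```text
time: 13.05
tool_pos: [0.5384, 0.0139, 0.2717]
tool_rot: [-0.002, 0.592, 0.806, -0.002]
contact_force: [0.5, 0.3, -4.8]
gripper_width: 0.452
grasp_force: 62.6
```

servo_tool --motion '[-1,-0.3,0,0,0,-1,-0.45,0,0,0,-1,-0.45,0,0,0,-1,-0.45,0,0,0]'

```text
time: 13.55
tool_pos: [0.5552, -0.0356, 0.2751]
tool_rot: [-0.001, 0.592, 0.806, -0.0]
contact_force: [0.0, 0.7, -5.4]
gripper_width: 0.449
grasp_force: 62.6
```

```bash
python3 -c "
from h import *
go([*PK['red'],.1093])"
```

```text
t 13.55 tcp [ 0.5552 -0.0356  0.2751] tilt 0.12 w 0.449 F 62.6 cf [ 0.   0.7 -5.4]
shift/120mm [-0.039  0.008  1.381] turn/45deg -0.007
```

servo_tool --motion '[-1,-0.035,0.01,0.1,0,-1,-0.035,0.01,0.4,0,-1,-0.035,0.01,0.7,0,-1,-0.035,0.01,0.9,0,-1,-0.035,0.01,0.9,0]'

```text
time: 14.18
tool_pos: [0.5558, -0.0391, 0.1647]
tool_rot: [-0.003, 0.591, 0.806, -0.001]
contact_force: [-0.3, 0.1, -4.7]
gripper_width: 0.446
grasp_force: 62.3
```

```bash
python3 -c "
from h import *
go([*PK['red'],.1093])"
```

```text
t 14.18 tcp [ 0.5558 -0.0391  0.1647] tilt 0.38 w 0.446 F 62.3 cf [-0.3  0.1 -4.7]
shift/120mm [-0.009  0.013  0.461] turn/45deg -0.007
```

servo_tool --motion '[-1,-0.005,0.01,0.15,0,-1,-0.005,0.01,0.3,0,-1,-0.005,0.01,0.42,0,-1,-0.005,0.01,0.45,0,-1,-0.005,0.01,0.45,0]'

```text
time: 14.8
tool_pos: [0.5586, -0.04, 0.1136]
tool_rot: [-0.001, 0.592, 0.806, -0.0]
contact_force: [-0.7, 1.3, -5.7]
gripper_width: 0.451
grasp_force: 62.7
```

```bash
python3 -c "
from h import *
go([*PK['red'],.1093])"
```

```text
t 14.8 tcp [ 0.5586 -0.04    0.1136] tilt 0.14 w 0.451 F 62.7 cf [-0.7  1.3 -5.7]
shift/120mm [ 0.007 -0.01   0.036] turn/45deg -0.008
```

servo_tool --motion '[-1,0,0,0.03,0,-1,0,0,0.03,0,0,0,0,0.03,0,1,0,0,0.03,0,1,0,0,0.03,0]'

```text
time: 15.42
tool_pos: [0.5608, -0.0408, 0.1123]
tool_rot: [0.002, 0.592, 0.806, 0.001]
contact_force: [0.2, 0.7, -0.8]
gripper_width: 0.904
grasp_force: 0.0
```

servo_tool --motion '[1,0,0,0,0,1,0,0,-0.2,0,1,0,0,-0.6,0,1,0,0,-1,0,1,0,0,-1,0]'

```text
time: 16.05
tool_pos: [0.5623, -0.0409, 0.237]
tool_rot: [0.005, 0.592, 0.806, 0.002]
contact_force: [0.0, 0.3, -0.2]
gripper_width: 0.999
grasp_force: 0.0
```

servo_tool --motion '[1,0.3,0,0,0,1,0.7,0,0,0,1,1,0,0,0,1,1,0,0,0]'

```text
time: 16.55
tool_pos: [0.5224, 0.0759, 0.2296]
tool_rot: [-0.001, 0.59, 0.807, -0.0]
contact_force: [-0.3, -0.2, 0.3]
gripper_width: 1.001
grasp_force: 0.0
```

```bash
python3 -c "
from h import *
holders(('top','side'))
go([*PK['green'],.106])"
```

```text
top green 40 [-0.4 -0. ] 51 [ 7.1 -3. ] nut top 0.1371 rim 0.0758
top blue 52 [1.  5.6] rim 0.0757
top yellow 48 [ 1.6 -4.6] nut top 0.1362 rim 0.0757
top red 68 [ 2.6 -2.1] 143 [ 2.3 -2.2] nut top 0.1378 rim 0.0758
top black 92 [ 2.1 -2.9] 148 [ 1.8 -1.1] nut top 0.1372 rim 0.0758
side green 328 [-1.   0.2] 235 [-0.9  0.4] nut top 0.1367 rim 0.0747
side blue rim 0.0751
side yellow 267 [-1.7 -0.8] 209 [-1.  -1.3] nut top 0.1369 rim 0.0755
side red 254 [ 0.  -1.6] 86 [-0.9 -2.2] nut top 0.1371 rim 0.0756
side black 121 [-0.6 -2.2] 81 [-0.1 -3.3] nut top 0.1371 rim 0.0759
t 16.65 tcp [0.5232 0.0741 0.2299] tilt 0.05 w 1.001 F 0.0 cf [-0.1 -0.6  0.2]
shift/120mm [ 0.911 -0.024  1.033] turn/45deg -0.007
```

servo_tool --motion '[1,0.4,-0.02,0,0,1,0.8,-0.02,0,0,1,0.91,-0.02,0,0,1,0.91,-0.02,0.1,0,1,0.91,-0.02,0.3,0]'

```text
time: 17.27
tool_pos: [0.4897, 0.1764, 0.1946]
tool_rot: [0.001, 0.592, 0.806, 0.001]
contact_force: [-0.9, -0.0, -0.1]
gripper_width: 1.004
grasp_force: 0.0
```

```bash
python3 -c "
from h import *
go([*PK['green'],.106])"
```

```text
t 17.27 tcp [0.4897 0.1764 0.1946] tilt 0.13 w 1.004 F 0.0 cf [-0.9 -0.  -0.1]
shift/120mm [ 0.015 -0.016  0.739] turn/45deg -0.01
```

servo_tool --motion '[1,0.01,-0.01,0.2,0,1,0.01,-0.01,0.5,0,1,0.01,-0.01,0.7,0,1,0.01,-0.01,0.7,0,1,0.01,-0.01,0.7,0]'

```text
time: 17.9
tool_pos: [0.4877, 0.1776, 0.1113]
tool_rot: [0.0, 0.592, 0.806, 0.0]
contact_force: [0.9, -0.0, 0.4]
gripper_width: 1.0
grasp_force: 0.0
```

```bash
python3 -c "
from h import *
go([*PK['green'],.106])"
```

```text
t 17.9 tcp [0.4877 0.1776 0.1113] tilt 0.05 w 1.0 F 0.0 cf [ 0.9 -0.   0.4]
shift/120mm [-0.    -0.002  0.044] turn/45deg -0.01
```

servo_tool --motion '[1,0,0,0.03,0,0,0,0,0.03,0,-1,0,0,0.03,0,-1,0,0,0.03,0,-1,0,0,0.03,0]'

```text
time: 18.52
tool_pos: [0.487, 0.1786, 0.1078]
tool_rot: [0.0, 0.592, 0.806, 0.0]
contact_force: [-2.9, -1.5, 4.6]
gripper_width: 0.449
grasp_force: 60.8
```

servo_tool --motion '[-1,0,0,0,0,-1,0,0,0,0,-1,0,0,0,0]'

```text
time: 18.9
tool_pos: [0.487, 0.1785, 0.1078]
tool_rot: [0.0, 0.592, 0.806, 0.0]
contact_force: [-3.0, -1.3, 6.7]
gripper_width: 0.454
grasp_force: 60.9
```

servo_tool --motion '[-1,0,0,-0.2,0,-1,0,0,-0.5,0,-1,0,0,-0.85,0,-1,-0.3,0,-0.85,0,-1,-0.63,0,-0.85,0]'

```text
time: 19.52
tool_pos: [0.5093, 0.106, 0.2082]
tool_rot: [-0.0, 0.591, 0.807, -0.0]
contact_force: [0.4, -0.1, -4.2]
gripper_width: 0.447
grasp_force: 61.6
```

servo_tool --motion '[-1,0,0,0,0,-1,0,0,0,0,-1,0,0,0,0]'

```text
time: 19.9
tool_pos: [0.509, 0.1071, 0.2083]
tool_rot: [-0.001, 0.591, 0.806, -0.0]
contact_force: [0.3, 0.5, -3.8]
gripper_width: 0.454
grasp_force: 61.3
```

```bash
python3 -c "
from h import *
go([*PK['blue'],.109])"
```

```text
t 19.9 tcp [0.509  0.1071 0.2083] tilt 0.07 w 0.454 F 61.3 cf [ 0.3  0.5 -3.8]
shift/120mm [-0.02   0.01   0.828] turn/45deg -0.007
```

Seated TCP z here is 0.1078, so I need to go down about 0.837.

servo_tool --motion '[-1,-0.015,0.01,0.1,0,-1,-0.015,0.01,0.3,0,-1,-0.015,0.01,0.5,0,-1,-0.015,0.01,0.7,0,-1,-0.015,0.01,0.79,0]'

```text
time: 20.52
tool_pos: [0.5097, 0.1052, 0.1117]
tool_rot: [-0.001, 0.591, 0.806, -0.001]
contact_force: [0.3, 0.5, -3.5]
gripper_width: 0.45
grasp_force: 61.3
```

```bash
python3 -c "
from h import *
go([*PK['blue'],.1078])"
```

```text
t 20.52 tcp [0.5097 0.1052 0.1117] tilt 0.22 w 0.45 F 61.3 cf [ 0.3  0.5 -3.5]
shift/120mm [-0.003  0.008  0.033] turn/45deg -0.007
```

servo_tool --motion '[-1,0,0,0.035,0,-1,0,0,0.035,0,0,0,0,0.035,0,1,0,0,0.035,0,1,0,0,0.035,0]'

```text
time: 21.15
tool_pos: [0.512, 0.105, 0.1113]
tool_rot: [0.001, 0.592, 0.806, 0.001]
contact_force: [0.2, 0.1, -0.9]
gripper_width: 0.901
grasp_force: 0.0
```

servo_tool --motion '[1,0,0,0,0,1,0,0,-0.2,0,1,0,0,-0.6,0,1,0,0,-1,0,1,0,0,-1,0]'

```text
time: 21.78
tool_pos: [0.514, 0.1052, 0.2359]
tool_rot: [0.004, 0.592, 0.806, 0.003]
contact_force: [0.4, 0.8, -0.2]
gripper_width: 1.0
grasp_force: 0.0
```

servo_tool --motion '[1,-0.3,0,0,0,1,-0.7,0,0,0,1,-1,0,0,0,1,-1,0,0,0]'

```text
time: 22.28
tool_pos: [0.5471, -0.0114, 0.2288]
tool_rot: [-0.001, 0.593, 0.805, -0.001]
contact_force: [0.1, 0.4, -0.3]
gripper_width: 1.003
grasp_force: 0.0
```

```bash
python3 -c "
from h import *
holders(('top','side'))
go([*PK['black'],.106])"
```

```text
top green 110 [-0.1 -0.6] rim 0.0755
top blue 25 [ 1.9 -1.7] 50 [3.5 6.1] nut top 0.1374 rim 0.0758
top yellow 28 [12.1 -4.1] nut top 0.1379 rim 0.076
top red 62 [-2.2 -3.6] nut top 0.1363 rim 0.0757
top black 76 [-3.  -2.1] nut top 0.1369 rim 0.0758
side green rim 0.0746
side blue 290 [ 0.4 -1.4] 217 [ 0.8 -1.6] nut top 0.1367 rim 0.0753
side yellow 276 [-1.7 -0.9] 96 [-2.1 -0.4] nut top 0.137 rim 0.0756
side red 243 [-0.2 -1.5] 92 [-0.2 -2.4] nut top 0.1368 rim 0.0756
side black 207 [-0.6 -2.2] 77 [-0.8 -2.8] nut top 0.1371 rim 0.0758
t 22.38 tcp [ 0.5467 -0.0094  0.229 ] tilt 0.11 w 0.997 F 0.0 cf [0.4 0.4 0.7]
shift/120mm [-0.901  0.015  1.024] turn/45deg -0.009
```

servo_tool --motion '[1,-0.4,0.015,0,0,1,-0.8,0.015,0,0,1,-0.91,0.015,0,0,1,-0.91,0.015,0.1,0,1,-0.91,0.015,0.3,0]'

```text
time: 23.0
tool_pos: [0.5819, -0.1116, 0.1941]
tool_rot: [0.001, 0.591, 0.807, 0.001]
contact_force: [0.4, 0.2, 0.1]
gripper_width: 0.998
grasp_force: 0.0
```

```bash
python3 -c "
from h import *
go([PK['black'][0],PK['black'][1]-.001,.106])"
```

```text
t 23.0 tcp [ 0.5819 -0.1116  0.1941] tilt 0.09 w 0.998 F 0.0 cf [0.4 0.2 0.1]
shift/120mm [-0.007 -0.016  0.734] turn/45deg -0.006
```

servo_tool --motion '[1,-0.005,-0.01,0.2,0,1,-0.005,-0.01,0.5,0,1,-0.005,-0.01,0.72,0,1,-0.005,-0.01,0.72,0,1,-0.005,-0.01,0.72,0]'

```text
time: 23.62
tool_pos: [0.581, -0.1131, 0.1085]
tool_rot: [0.0, 0.591, 0.807, 0.0]
contact_force: [-0.5, 0.3, 0.1]
gripper_width: 1.0
grasp_force: 0.0
```

servo_tool --motion '[1,0,0,0,0,0,0,0,0,0,-1,0,0,0,0,-1,0,0,0,0,-1,0,0,0,0]'

```text
time: 24.25
tool_pos: [0.5812, -0.1142, 0.1084]
tool_rot: [0.001, 0.592, 0.806, 0.0]
contact_force: [1.2, 0.2, 2.6]
gripper_width: 0.452
grasp_force: 60.3
```

servo_tool --motion '[-1,0,0,0,0,-1,0,0,0,0,-1,0,0,0,0]'

```text
time: 24.62
tool_pos: [0.5813, -0.1142, 0.1084]
tool_rot: [0.001, 0.592, 0.806, 0.0]
contact_force: [0.6, 0.2, 4.9]
gripper_width: 0.449
grasp_force: 60.4
```

servo_tool --motion '[-1,0,0,-0.2,0,-1,0,0,-0.5,0,-1,0,0,-0.9,0,-1,0,0,-1,0,-1,0,0,-1,0]'

```text
time: 25.25
tool_pos: [0.5802, -0.114, 0.2264]
tool_rot: [-0.001, 0.592, 0.806, -0.0]
contact_force: [0.2, -0.7, -3.2]
gripper_width: 0.449
grasp_force: 61.4
```

servo_tool --motion '[-1,0,0,-0.4,0,-1,0,0,-0.4,0,-1,0.2,0,-0.4,0,-1,0.4,0,-0.4,0,-1,0.4,0,-0.4,0]'

```text
time: 25.88
tool_pos: [0.5649, -0.0657, 0.2736]
tool_rot: [-0.002, 0.591, 0.807, -0.0]
contact_force: [0.8, 0.1, -3.9]
gripper_width: 0.452
grasp_force: 61.7
```

```bash
python3 -c "
from h import *
go([*PK['green'],.28])"
```

```text
t 25.88 tcp [ 0.5649 -0.0657  0.2736] tilt 0.19 w 0.452 F 61.7 cf [ 0.8  0.1 -3.9]
shift/120mm [ 2.127e+00 -2.000e-03 -4.900e-02] turn/45deg -0.004
```

Seated reference z is 0.1084 for this one. The bottom clears the cutters by about 17 mm, so I can cross over them.

servo_tool --motion '[-1,0.2,0,-0.05,0,-1,0.5,0,-0.05,0,-1,0.8,0,-0.05,0,-1,1,0,-0.05,0]'

```text
time: 26.38
tool_pos: [0.5293, 0.0484, 0.2817]
tool_rot: [-0.0, 0.591, 0.807, 0.0]
contact_force: [0.8, 0.3, -3.3]
gripper_width: 0.451
grasp_force: 61.7
```

servo_tool --motion '[-1,0.3,0,0,0,-1,0.6,0,0,0,-1,0.9,0,0,0,-1,1,0,0,0,-1,1,0,0,0]'

```text
time: 27.0
tool_pos: [0.494, 0.1613, 0.2817]
tool_rot: [0.0, 0.591, 0.807, -0.0]
contact_force: [-0.1, -0.2, -3.4]
gripper_width: 0.451
grasp_force: 61.7
```

```bash
python3 -c "
from h import *
go([*PK['green'],.1084])"
```

```text
t 27.0 tcp [0.494  0.1613 0.2817] tilt 0.03 w 0.451 F 61.7 cf [-0.1 -0.2 -3.4]
shift/120mm [ 0.146 -0.01   1.444] turn/45deg -0.006
```

servo_tool --motion '[-1,0.146,-0.01,0,0,-1,0.146,-0.01,0.2,0,-1,0.146,-0.01,0.5,0,-1,0.146,-0.01,0.8,0,-1,0.146,-0.01,0.9,0]'

```text
time: 27.62
tool_pos: [0.4864, 0.1765, 0.1708]
tool_rot: [-0.002, 0.592, 0.806, -0.002]
contact_force: [-0.6, -0.0, -3.8]
gripper_width: 0.45
grasp_force: 61.5
```

```bash
python3 -c "
from h import *
go([*PK['green'],.1084])"
```

```text
t 27.62 tcp [0.4864 0.1765 0.1708] tilt 0.29 w 0.45 F 61.5 cf [-0.6 -0.  -3.8]
shift/120mm [0.005 0.015 0.52 ] turn/45deg -0.009
```

servo_tool --motion '[-1,0.005,0.01,0.15,0,-1,0.005,0.01,0.3,0,-1,0.005,0.01,0.45,0,-1,0.005,0.01,0.5,0,-1,0.005,0.01,0.5,0]'

```text
time: 28.25
tool_pos: [0.4887, 0.1779, 0.1132]
tool_rot: [-0.0, 0.592, 0.806, -0.0]
contact_force: [-0.0, 0.6, -2.2]
gripper_width: 0.445
grasp_force: 61.5
```

```bash
python3 -c "
from h import *
go([*PK['green'],.1084])"
```

```text
t 28.25 tcp [0.4887 0.1779 0.1132] tilt 0.05 w 0.445 F 61.5 cf [-0.   0.6 -2.2]
shift/120mm [-0.   -0.01  0.04] turn/45deg -0.008
```

servo_tool --motion '[-1,0,0,0.035,0,-1,0,0,0.035,0,0,0,0,0.035,0,1,0,0,0.035,0,1,0,0,0.035,0]'

```text
time: 28.88
tool_pos: [0.4895, 0.1781, 0.1102]
tool_rot: [0.0, 0.592, 0.806, 0.001]
contact_force: [0.4, 0.3, 0.2]
gripper_width: 0.903
grasp_force: 0.0
```

servo_tool --motion '[1,0,0,0,0,1,0,0,-0.2,0,1,0,0,-0.6,0,1,0,0,-1,0,1,0,0,-1,0]'

```text
time: 29.5
tool_pos: [0.4917, 0.1786, 0.2353]
tool_rot: [0.003, 0.592, 0.806, 0.004]
contact_force: [-0.2, 0.5, 0.4]
gripper_width: 1.0
grasp_force: 0.0
```

servo_tool --motion '[1,0,0,-0.4,0,1,-0.3,0,-0.8,0,1,-0.6,0,-1,0,1,-0.6,0,-1,0]'

```text
time: 30.0
tool_pos: [0.5117, 0.1078, 0.3513]
tool_rot: [0.001, 0.593, 0.805, 0.001]
contact_force: [-0.1, 0.2, -0.6]
gripper_width: 0.999
grasp_force: 0.0
```

```bash
python3 -c "
from h import *
holders(('top','side','wrist'))
see('side','s2.png');go([*PK['green'],.3])"
```

```text
top green 78 [2.3 0.5] 71 [2.3 0.4] nut top 0.1373 rim 0.0756
top blue nut top 0.1353 rim 0.0757
top yellow 66 [ 0.7 -1.8] 142 [ 0.6 -1.3] nut top 0.1374 rim 0.0759
top red 73 [ 2.6 -2.3] 143 [ 2.2 -2. ] nut top 0.1372 rim 0.076
top black 123 [0.1 0.4] rim 0.0757
side green 326 [1.6 1. ] 238 [0.9 1. ] nut top 0.1366 rim 0.0747
side blue 290 [ 0.3 -1.5] 119 [-1.7  0.2] nut top 0.1369 rim 0.0753
side yellow 272 [-1.7 -0.9] 101 [-1.8 -0.5] nut top 0.137 rim 0.0756
side red 248 [ 0.  -1.6] 91 [ 0.4 -2.7] nut top 0.1368 rim 0.0757
side black rim 0.0756
wrist green 49 [2.3 1.8] 26 [2.1 1.7] nut top 0.1374 rim 0.0757
wrist blue 142 [ 1.8 -0.6] 89 [ 2.3 -0.1] nut top 0.1374 rim 0.0758
wrist yellow 256 [ 0.3 -0.5] 169 [ 0.9 -0.5] nut top 0.1374 rim 0.0758
wrist red 337 [ 2.  -1.3] 215 [ 1.8 -1.5] nut top 0.1375 rim 0.0758
wrist black rim 0.0755
t 30.2 tcp [0.5097 0.1099 0.3473] tilt 0.2 w 1.003 F 0.0 cf [-0.  -0.6 -1.4]
shift/120mm [ 0.593 -0.006  0.395] turn/45deg -0.007
```

View pics/s2.png

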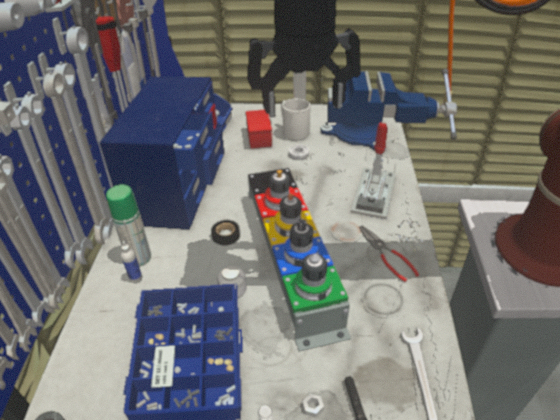

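The picture shows every holder seated in its own colour: green at (315,275), blue (301,240), yellow (289,210) and red (279,188). The black pocket is empty and the gripper is clear.

```bash
python3 -c "
from plant import job_done
print(job_done())"
```

```text
the job is handed in; nothing more can be done
None
```

I handed the job in at about 30 s: the last camera check showed all four holders seated in the pockets of their own ring colour and the black pocket empty (green was parked there on the way), but the hand-in returned no verdict.

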